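# Jack the spice stand up four clicks and load it

### The job

Pull the adjustable stand's column up by its black knob until the spring catch has clicked four times, no more and no fewer, then let it down gently until the fourth notch rests on the catch and let go. Then stand the spice jar upright on the stand's round shelf, without pressing or banging on the stand and without disturbing the things around it.

Things in the scene. Friction and masses are not known exactly. Their poses are not given: they have to be found in the camera images.
- stand: Ratchet stand, fixed to the worktop: dark steel base plate 90 x 180 x 12 mm (x -45 to 45, y -125 to 55 mm in this frame) and an upright aluminium guide 35 x 24 mm in which a toothed steel column slides straight up. Origin: on the worktop under the column's axis; z up. The round shelf lies 85 mm from the column towards this frame's -y (about the robot's left).
- guide (a point): Middle of the top of the guide, 110 mm above the worktop. On the guide's +y side sits a dark collar with the spring catch, a blade with a pull pin ending 52 mm from the axis. The collar's height differs by up to 28 mm from run to run, so the lift before the first click is not known (about 10 to 43 mm, the first 5 free) and must be felt. More than 30 N on the blade counts as banging or pressing.
- column: Sliding column with knob and shelf, one rigid piece, only moves vertically: 100 mm of travel, at its bottom at the start. Axes as the stand; origin on the column's axis, at worktop height at the start, rising with it. Weighs 3 to 5 N. Six downward-locking teeth 9 mm apart: it falls back freely by its weight until a tooth rests on the blade; a clicked notch cannot be lowered past.
- knob (a point): Centre of the black round knob on the column's top: diameter 28, height 26 mm, 142 mm above the column's origin; grip from above. Below it a 20 mm neck, then, 32 mm under this point, the arm to the shelf. Feel of each click when raised: the pull climbs by 4 to 12 N over about 5 mm, then drops to the bare weight within 1.5 mm as the blade snaps under the tooth; some 3 mm of free lift follow.
- shelf (a point): Centre of the top surface of the round steel shelf, 88 mm in diameter with a rim 3 mm thick and 3 mm high (inside 82 mm), rigidly carried by the column, 32 mm below the knob's centre and 85 mm beside it.
- spice_jar: Round spice jar with a red cap, 45 mm diameter, 106 mm high, 0.1 to 0.2 kg, upright on the worktop to the robot's left of the stand. Origin: centre of its underside, z up.
- jam_jar: Bystander: clear jar with a grey lid, 72 mm diameter, 102 mm high. Origin: centre of its underside.
- tub: Bystander: yoghurt tub, 72 mm diameter, 71 mm high. Origin: centre of its underside.
- tin: Bystander: low food tin, 86 mm diameter, 40 mm high. Origin: centre of its underside.

How it is judged:
On the way:
1. the fourth tooth of the column rests on the catch and the fingers have let go of the column (contact force between tooth4 and blade above 1.5 N and contact force between the fingers and column below 0.2 N and linear speed of column below 0.01 m/s), for 0.2 s.
At the end, for the whole second after the job is handed in: The column rests with its fourth tooth on the catch, and the spice jar stands still and upright (within 0.08 rad) flat on the round shelf, its axis within 24 mm of the shelf's centre (contact force between tooth4 and blade above 1.5 N and linear speed of each of column, spice_jar below 0.01 m/s and contact force between spice_jar and column above 0.3 N and horizontal distance between spice_jar and shelf below 0.024 m and z of spice_jar in the frame of shelf between -0.004 and 0.004 m and angle between spice_jar's own z axis and vertical below 0.08 rad); the robot touches nothing.
It fails at once if the catch is loaded with more than 30 N (column dropped or pressed down) (contact force between column and blade above 30 N).
It fails at once if the spice jar is tipped by more than 0.5 rad (angle between spice_jar's own z axis and vertical above 0.5 rad).
It fails at once if a bystander is pushed by more than 20 mm (distance of any of jam_jar, tub, tin from where it was at the start of the episode above 0.02 m).
It also fails if it takes over 72 s, if anything falls off the work surface, if the arm or the gripper's body presses on something with over 40 N, if the wrist force passes 120 N, or if a joint passes its speed limit or range.

### The arm

A 6-joint arm with a two-finger parallel gripper is mounted at the origin on a cart in front of the work surface, level with it; the furniture and walls round the work are solid. World frame = base frame: x ahead of the robot, y to its left, z up, the work surface at z = 0. Lengths are in m, angles in rad, forces in N, time in s.
With the tool pointing down it reaches from about 0.3 to 0.775 m from the base axis. Payload 14.6 kg.
Tool frame: the origin (TCP) lies midway between the tips of the shut fingers; the grasp point (between the pads) lies 19 mm behind it; z points along the fingers, y is the line along which they close (so a half turn about z gives the same grasp; the last joint's range is limited). The gripper opens to 94 mm and grips with 3 to 60 N. Pads are 16 mm wide; open, the fingers measure 119 mm over their backs; the gripper's body (75 mm by 177 mm) begins 78 mm behind the grasp point.
Start: joints at [1.073, 0.3, 1.521, -0, 1.321, -0.067], TCP at [0.23, 0.5, 0.205] pointing down, gripper open.
Joint ranges: [-3.03, 3.03], [-0.79, 2.21], [0.23, 2.52], [-1.04, 4.18], [0, 3.07], [-2.55, 2.55]. Speed limits (rad/s): [2.22, 2.22, 2.57, 3.14, 3.14, 3.14].

### API

Orientations are given as [roll, pitch, yaw] about the fixed x, y, z axes, in that order (R = Rz(yaw) Ry(pitch) Rx(roll)).
In Python, from station import ctrl gives the robot as it stands. The module is installed in compiled form; this text tells all that it offers.
- The arm moves only by the tool servo_tool, never from a script. Its argument "plan" is a list of rows, each a list of 7 numbers: the opening in per cent of the stroke, from 0 (shut) to 100 (fully open), then the shift along the tool's x, y, z in m, then the turn, a rotation vector about the tool's x, y, z in rad. A call has exactly 8 rows; each row shifts and turns the commanded pose from where the row before left it, along the tool's axes as they then stand; what a row does not reach is not made up. A row lasts 1/8 s, in which the tool goes at most 62.5 mm and 10.7 degrees, less where a joint would pass 70% of its speed; a pose out of reach is approached as far as the arm can. A call with a gripper value outside its range is refused whole. The fingers move at their own pace and stop on an object; "force" is the grip in N (left out, the last holds). Time passes only in rows, so rows that do not move let the fingers close, or fill a call up. It gives the time, the measured TCP pose, the force, the opening and the grip force at its end, in the units of the state.
- ctrl.get_obs(): the state, without advancing time (a new reading comes with each control period).
- ctrl.camera(name): name is "scene" or "top"; returns a dict with "pixels" (420x560x3 uint8, red, green, blue), "z_map" (420x560 float32, m along the optical axis (not along the pixel's ray), 0 where there is no reading), "mtx" (3x3 intrinsics, pixels), "dist" ([k1, k2, p1, p2, k3] as OpenCV has them; the pictures are not rectified), "pose" (4x4, takes a point from camera to world coordinates). Camera axes: x right, y up, looking along -z (the intrinsics and any distortion apply to the point x, -y, -z); pixel columns grow to the right and rows downward; lengths in m; the calibration is good to about 2 mm. A picture is of the moment at which its call begins.
- ctrl.hand_in(): hands the job in; it is judged then, once.
The state is a dict: "time_s": time; "qpos": joint angles; "joint_vel": joint speeds; "tau": joint torques, N m; "ee_pos": TCP position; "eef_rot": TCP orientation; "force": force on the tool from outside, world axes, zero at the start; "moment": the same for the moment, N m; "grip_width": finger opening in m; "grip_force": force on a finger pad.
Only numpy, scipy, OpenCV 4.12 (cv2) and the standard library are available. Lean on these libraries where they do the work, as an engineer would, in place of code of your own. Each camera call takes 0.05 s, during which the arm holds its last target. There are 200 camera calls.

## Working session

There is one attempt and no reset: what is moved stays moved. The work goes in short steps, Python scripts to look and compute and a tool call to move; the robot and the scene stay as the last step left them, time stands still between calls to the robot, and variables do not carry over. Pictures are saved under pics/ and viewed, at most 10 in all, crops included, and the job is handed in when it is done.

Besides the shell and the picture viewer there is one more tool, called after "Request:" by a JSON object that holds its "method" and its "body". servo_tool: Moves the arm, as the interface text tells. Its arguments: {"type":"object","properties":{"plan":{"type":"array","items":{"type":"array","items":{"type":"number"}}},"force":{"type":"number"}},"required":["plan"]}

```bash
mkdir -p pics; cat > h.py <<'E'
import numpy as np, cv2
from station import ctrl
def snap(n,f):
    c=ctrl.camera(n); cv2.imwrite('pics/'+f+'.png',cv2.cvtColor(c['pixels'],cv2.COLOR_RGB2BGR)); np.savez('pics/'+f+'.npz',**c); return c
def world(c,u,v,z=None):
    p=cv2.undistortPoints(np.array([[[u,v]]],float),c['mtx'],c['dist'])[0,0]
    z=np.median(c['z_map'][v-1:v+2,u-1:u+2]) if z is None else z
    return (c['pose']@np.array([p[0]*z,-p[1]*z,-z,1]))[:3]
def cloud(c):
    H,W=c['z_map'].shape
    uv=np.stack(np.meshgrid(np.arange(W),np.arange(H)),-1).reshape(-1,1,2).astype(float)
    p=cv2.undistortPoints(uv,c['mtx'],c['dist'])[:,0]; z=c['z_map'].reshape(-1,1)
    P=np.hstack([p[:,:1]*z,-p[:,1:]*z,-z,np.ones_like(z)])@c['pose'].T
    return np.where(z>0,P[:,:3],np.nan).reshape(H,W,3)
E
python3 - <<'E'
from h import *
for n in('scene','top'):
    c=snap(n,n+'0'); print(n,c['pose'].round(3).tolist(),c['mtx'][0,0],c['dist'])
print(ctrl.get_obs())
E
```

```text
scene [[0.816, 0.421, -0.396, 0.19], [-0.578, 0.583, -0.571, -0.644], [-0.01, 0.695, 0.719, 0.902], [0.0, 0.0, 0.0, 1.0]] 388.8982013925164 [-0.04363893  0.          0.          0.          0.        ]
top [[0.005, 0.991, -0.137, 0.456], [-1.0, 0.006, 0.008, -0.015], [0.009, 0.137, 0.991, 1.116], [0.0, 0.0, 0.0, 1.0]] 412.05948694110697 [-0.02124254  0.          0.          0.          0.        ]
{'time_s': 0.1, 'qpos': array([ 1.07338048e+00,  3.00428150e-01,  1.52149458e+00, -3.55990785e-05,
        1.32070372e+00, -6.66203375e-02]), 'joint_vel': array([ 0.00140469, -0.00164177, -0.00091434,  0.00179099,  0.0013705 ,
       -0.00016511]), 'tau': array([-1.08309981e-03, -5.32653451e+01, -3.53278756e+01,  7.08542042e-02,
        2.35173589e-02, -2.73490951e-05]), 'ee_pos': array([0.229589  , 0.49953823, 0.20494648]), 'eef_rot': array([-3.14055885e+00, -3.44153887e-05,  2.71080596e+00]), 'force': array([-0.55680795, -0.54208312,  0.2574729 ]), 'moment': array([-0.03452691, -0.0442083 ,  0.00355125]), 'grip_force': 0.0, 'grip_width': 0.0941148468291589}
```

View pics/scene0.png

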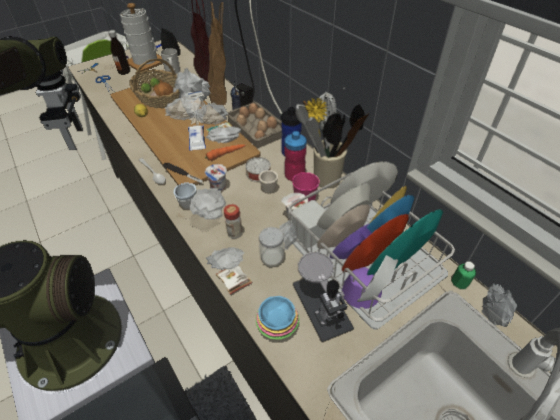

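View pics/top0.png

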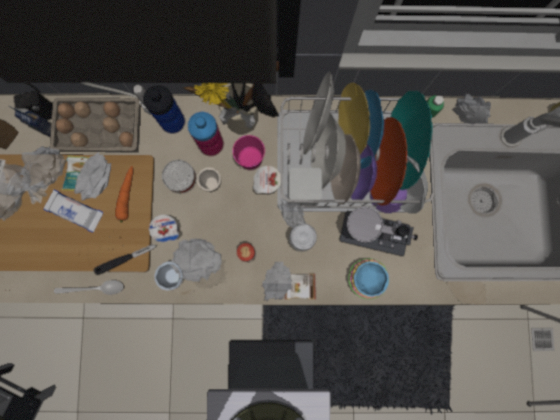

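The scene picture shows the spice jar's red cap at (232,212), the jam jar at (271,240), the shelf at (317,266) and the knob at (333,287). In the top picture the cap is at (246,251), the jam jar at (302,237), the shelf at (365,223) and the knob near (403,230). Bowls stand at (371,278) in that picture. Next I enlarge both crops.

```bash
python3 - <<'E'
from h import *
a=cv2.imread('pics/scene0.png')[190:340,210:370]; b=cv2.imread('pics/top0.png')[190:300,230:430]
a=cv2.resize(a,(400,375),interpolation=3); b=cv2.resize(b,(400*1,220),interpolation=3)
cv2.imwrite('pics/crop0.png',np.vstack([cv2.resize(cv2.imread('pics/scene0.png')[190:340,210:370],(320,300),interpolation=3).repeat(1,0) if 0 else cv2.copyMakeBorder(a,0,0,200,200,0),cv2.copyMakeBorder(b,0,0,200,200,0)]))
for n in('top','scene'):
    c=np.load(f'pics/{n}0.npz'); P=cloud(c); px=c['pixels']
    m=(P[...,0]>.25)&(P[...,0]<.6)&(P[...,1]<.25)&(P[...,1]>-.55)
    pts={'top':[(246,251),(302,237),(365,223),(403,230),(413,236),(371,278),(290,190),(200,262)],'scene':[(232,212),(271,240),(317,266),(333,287)]}[n]
    for u,v in pts: print(n,u,v,P[v,u].round(3))
    P=P.reshape(-1,3)
    # height profile of regions
    def reg(x0,x1,y0,y1,z0,z1):
        k=(P[:,0]>x0)&(P[:,0]<x1)&(P[:,1]>y0)&(P[:,1]<y1)&(P[:,2]>z0)&(P[:,2]<z1); Q=P[k]; 
        return (len(Q),((Q.min(0)+Q.max(0))/2).round(4),(Q.max(0)-Q.min(0)).round(3),np.median(Q,0).round(4)) if len(Q) else 0
    print('cap',reg(.28,.42,.02,.16,.095,.13)); print('jam',reg(.3,.45,-.13,-.0,.09,.13))
    print('knob',reg(.3,.5,-.42,-.3,.14,.17)); print('shelf',reg(.3,.5,-.33,-.15,.1,.13))
E
```

```text
top 246 251 [0.506 0.057 0.108]
top 302 237 [ 0.541 -0.081  0.101]
top 365 223 [ 0.576 -0.235  0.113]
top 403 230 [ 0.555 -0.315  0.156]
top 413 236 [ 0.546 -0.357  0.099]
top 371 278 [ 0.441 -0.263  0.041]
top 290 190 [ 0.658 -0.051  0.109]
top 200 262 [0.48  0.176 0.064]
cap 0
jam 0
knob 0
shelf 0
scene 232 212 [0.5   0.044 0.112]
scene 271 240 [ 0.535 -0.097  0.105]
scene 317 266 [ 0.578 -0.236  0.111]
scene 333 287 [ 0.55  -0.323  0.154]
cap 0
jam 0
knob 0
shelf 0
```

View pics/crop0.png

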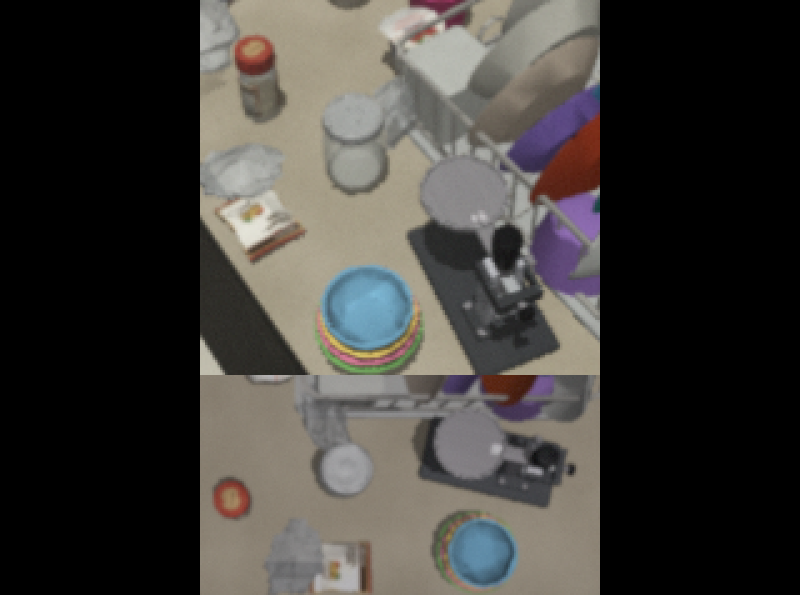

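```bash
python3 - <<'E'
from h import *
for n in('top','scene'):
    c=np.load(f'pics/{n}0.npz'); P=cloud(c).reshape(-1,3); C=c['pixels'].reshape(-1,3).astype(int)
    def reg(name,x0,x1,y0,y1,z0,z1,f=None):
        k=(P[:,0]>x0)&(P[:,0]<x1)&(P[:,1]>y0)&(P[:,1]<y1)&(P[:,2]>z0)&(P[:,2]<z1)
        if f is not None:k&=f
        Q=P[k]; e=cv2.minEnclosingCircle(Q[:,:2].astype(np.float32)) if len(Q) else 0
        print(n,name,len(Q),np.round(e[0],4),round(e[1],4),Q.mean(0).round(4),np.percentile(Q[:,2],[5,50,95]).round(4))
    reg('cap',.44,.56,0,.1,.099,.12); reg('jam',.48,.59,-.14,-.03,.094,.12)
    reg('knob',.52,.6,-.36,-.29,.145,.17); reg('shelf',.52,.625,-.285,-.18,.105,.122)
    if n=='top':
        print('obstacle heights max per cell; rows x, cols y')
        ys=np.arange(-.48,.2,.04)
        print('      ',ys.round(2))
        for x in np.arange(.40,.80,.03):
            print(round(x,2),[int(1000*max(P[(abs(P[:,0]-x)<.015)&(abs(P[:,1]-y)<.02)][:,2],default=-.001)) for y in ys])
E
```

```text
top cap 255 [0.5038 0.06  ] 0.0223 [0.5035 0.0598 0.1066] [0.1032 0.1066 0.1097]
top jam 552 [ 0.5432 -0.0817] 0.0332 [ 0.5424 -0.0819  0.1012] [0.0978 0.1013 0.1044]
top knob 116 [ 0.5534 -0.3162] 0.0139 [ 0.5531 -0.315   0.1541] [0.1486 0.1545 0.157 ]
top shelf 1056 [ 0.5881 -0.2327] 0.0621 [ 0.5732 -0.235   0.1103] [0.107  0.1102 0.114 ]
obstacle heights max per cell; rows x, cols y
       [-0.48 -0.44 -0.4  -0.36 -0.32 -0.28 -0.24 -0.2  -0.16 -0.12 -0.08 -0.04
 -0.    0.04  0.08  0.12  0.16]
0.4 [4, 6, 6, 5, 31, 66, 69, 55, 5, 16, 17, 39, 38, 5, 5, 5, 5]
0.43 [11, 5, 6, 4, 66, 66, 64, 67, 4, 16, 20, 41, 47, 14, 5, 6, 53]
0.46 [10, 10, 5, 4, 42, 66, 66, 68, 5, 11, 14, 37, 38, 7, 6, 35, 61]
0.49 [11, 7, 5, 13, 13, 67, 69, 5, 5, 5, 5, 25, 22, 110, 111, 35, 65]
0.52 [8, 8, 6, 104, 107, 104, 117, 113, 5, 105, 106, 103, 4, 110, 110, 6, 62]
0.55 [11, 9, 4, 105, 159, 116, 115, 115, 4, 106, 106, 105, 5, 6, 5, 5, 31]
0.58 [11, 9, 4, 105, 155, 115, 115, 115, 5, 102, 107, 78, 5, 6, 5, 4, 6]
0.61 [10, 8, 5, 165, 80, 169, 114, 130, 111, 14, 84, 87, 4, 7, 5, 5, 6]
0.64 [12, 9, 144, 186, 119, 216, 158, 182, 119, 119, 117, 839, 841, 840, 840, 840, 840]
0.67 [9, 10, 116, 225, 233, 233, 173, 197, 182, 159, 114, 837, 837, 75, 7, 59, 59]
0.7 [10, 8, 118, 251, 241, 236, 177, 204, 207, 115, 114, 117, 777, 77, 5, 59, 55]
0.73 [11, 9, 117, 260, 244, 236, 198, 200, 216, 68, 26, 117, 733, 78, 76, 56, 59]
0.76 [9, 8, 115, 268, 237, 239, 216, 190, 216, 206, 187, 116, 78, 325, 333, 69, 151]
0.79 [9, 10, 115, 266, 197, 225, 223, 170, 212, 227, 100, 116, 318, 312, 327, 156, 180]
scene cap 166 [0.5061 0.0572] 0.0233 [0.5048 0.0558 0.1073] [0.1016 0.1077 0.1104]
scene jam 415 [ 0.5444 -0.0851] 0.0333 [ 0.5429 -0.0869  0.1027] [0.0978 0.103  0.1057]
scene knob 119 [ 0.5533 -0.317 ] 0.0142 [ 0.5518 -0.3193  0.1551] [0.1481 0.1558 0.1578]
scene shelf 919 [ 0.5895 -0.2329] 0.062 [ 0.5743 -0.2373  0.1121] [0.1094 0.1119 0.1152]
```

The knob is at about (0.553, -0.317), top at z 0.155. The shelf is at (0.574, -0.236, 0.112) and the spice jar at (0.504, 0.059). I'll grip the knob along world y, with the tool at yaw π. First I turn, then fly over.

Request:
{"method": "servo_tool", "body": {"plan": [[100,0,0,0,0,0,-0.1436],[100,0,0,0,0,0,-0.1436],[100,0,0,0,0,0,-0.1436],[100,-0.0202,-0.051,-0.0028,0,0,0],[100,-0.0202,-0.051,-0.0028,0,0,0],[100,-0.0202,-0.051,-0.0028,0,0,0],[100,-0.0202,-0.051,-0.0028,0,0,0],[100,-0.0202,-0.051,-0.0028,0,0,0]], "force": 40}}

```text
time_s: 1.1
ee_pos: [0.3309, 0.2431, 0.2194]
eef_rot: [-3.142, -0.0, -3.141]
force: [1.4, -0.2, 0.4]
grip_width: 0.0938
grip_force: 0.0
```

Request:
{"method": "servo_tool", "body": {"plan": [[100,-0.0202,-0.051,-0.0028,0,0,0],[100,-0.0202,-0.051,-0.0028,0,0,0],[100,-0.0202,-0.051,-0.0028,0,0,0],[100,-0.0202,-0.051,-0.0028,0,0,0],[100,-0.0202,-0.051,-0.0028,0,0,0],[100,-0.0202,-0.051,-0.0028,0,0,0],[100,-0.0202,-0.051,-0.0028,0,0,0],[100,-0.0202,-0.051,-0.0028,0,0,0]]}}

```text
time_s: 2.1
ee_pos: [0.4926, -0.1651, 0.2417]
eef_rot: [3.141, -0.0, 3.141]
force: [0.6, 0.5, -0.9]
grip_width: 0.0941
grip_force: 0.0
```

Request:
{"method": "servo_tool", "body": {"plan": [[100,-0.0202,-0.051,-0.0028,0,0,0],[100,-0.0202,-0.051,-0.0028,0,0,0],[100,-0.0202,-0.051,-0.0028,0,0,0],[100,0,0,0,0,0,0],[100,0,0,0,0,0,0],[100,0,0,0,0,0,0],[100,0,0,0,0,0,0],[100,0,0,0,0,0,0]]}}

```text
time_s: 3.1
ee_pos: [0.5529, -0.3158, 0.2506]
eef_rot: [-3.141, 0.0, -3.141]
force: [-0.2, -0.3, 0.2]
grip_width: 0.0941
grip_force: 0.0
```

Request:
{"method": "servo_tool", "body": {"plan": [[100,0,-0.001,0.018,0,0,0],[100,0,0,0.018,0,0,0],[100,0,0,0.018,0,0,0],[100,0,0,0.018,0,0,0],[100,0,0,0.018,0,0,0],[100,0,0,0.018,0,0,0],[100,0,0,0.0165,0,0,0],[100,0,0,0,0,0,0]]}}

```text
time_s: 4.1
ee_pos: [0.5524, -0.317, 0.1242]
eef_rot: [3.14, -0.002, -3.142]
force: [0.6, -0.3, -0.5]
grip_width: 0.094
grip_force: 0.0
```

Request:
{"method": "servo_tool", "body": {"plan": [[0,0,0,0,0,0,0],[0,0,0,0,0,0,0],[0,0,0,0,0,0,0],[0,0,0,0,0,0,0],[0,0,0,0,0,0,0],[0,0,0,0,0,0,0],[0,0,0,0,0,0,0],[0,0,0,0,0,0,0]]}}

```text
time_s: 5.1
ee_pos: [0.5529, -0.3191, 0.1258]
eef_rot: [-3.138, 0.001, 3.141]
force: [1.8, -12.2, -4.3]
grip_width: 0.0275
grip_force: 40.0
```

Request:
{"method": "servo_tool", "body": {"plan": [[0,0,-0.002,0,0,0,0],[0,0,0,0,0,0,0],[0,0,0,-0.001,0,0,0],[0,0,0,-0.001,0,0,0],[0,0,0,-0.001,0,0,0],[0,0,0,-0.001,0,0,0],[0,0,0,0,0,0,0],[0,0,0,0,0,0,0]]}}

```text
time_s: 6.1
ee_pos: [0.5529, -0.3192, 0.1297]
eef_rot: [3.141, -0.0, -3.142]
force: [0.4, 0.3, -3.8]
grip_width: 0.0275
grip_force: 40.0
```

Request:
{"method": "servo_tool", "body": {"plan": [[0,0,0,-0.001,0,0,0],[0,0,0,-0.001,0,0,0],[0,0,0,-0.001,0,0,0],[0,0,0,0,0,0,0],[0,0,0,0,0,0,0],[0,0,0,0,0,0,0],[0,0,0,0,0,0,0],[0,0,0,0,0,0,0]]}}

```text
time_s: 7.1
ee_pos: [0.5529, -0.3192, 0.1327]
eef_rot: [3.141, -0.0, 3.142]
force: [-0.3, 2.8, -4.3]
grip_width: 0.0271
grip_force: 40.0
```

Request:
{"method": "servo_tool", "body": {"plan": [[0,0,0,-0.001,0,0,0],[0,0,0,-0.001,0,0,0],[0,0,0,-0.001,0,0,0],[0,0,0,0,0,0,0],[0,0,0,0,0,0,0],[0,0,0,0,0,0,0],[0,0,0,0,0,0,0],[0,0,0,0,0,0,0]]}}

```text
time_s: 8.1
ee_pos: [0.5529, -0.3192, 0.1357]
eef_rot: [3.141, -0.0, -3.142]
force: [0.1, 3.4, -3.8]
grip_width: 0.0273
grip_force: 40.0
```

Request:
{"method": "servo_tool", "body": {"plan": [[0,0,0,-0.001,0,0,0],[0,0,0,-0.001,0,0,0],[0,0,0,-0.001,0,0,0],[0,0,0,0,0,0,0],[0,0,0,0,0,0,0],[0,0,0,0,0,0,0],[0,0,0,0,0,0,0],[0,0,0,0,0,0,0]]}}

```text
time_s: 9.1
ee_pos: [0.5529, -0.3192, 0.1387]
eef_rot: [3.141, -0.0, -3.142]
force: [0.1, 4.0, -3.0]
grip_width: 0.0272
grip_force: 40.0
```

Request:
{"method": "servo_tool", "body": {"plan": [[0,0,0,-0.001,0,0,0],[0,0,0,-0.001,0,0,0],[0,0,0,-0.001,0,0,0],[0,0,0,0,0,0,0],[0,0,0,0,0,0,0],[0,0,0,0,0,0,0],[0,0,0,0,0,0,0],[0,0,0,0,0,0,0]]}}

```text
time_s: 10.1
ee_pos: [0.5529, -0.3193, 0.1419]
eef_rot: [3.142, 0.0, 3.142]
force: [-0.5, 5.8, -4.3]
grip_width: 0.0271
grip_force: 40.0
```

Request:
{"method": "servo_tool", "body": {"plan": [[0,0,0,-0.001,0,0,0],[0,0,0,-0.001,0,0,0],[0,0,0,-0.001,0,0,0],[0,0,0,0,0,0,0],[0,0,0,0,0,0,0],[0,0,0,0,0,0,0],[0,0,0,0,0,0,0],[0,0,0,0,0,0,0]]}}

```text
time_s: 11.1
ee_pos: [0.5529, -0.3192, 0.1449]
eef_rot: [3.142, 0.0, -3.142]
force: [-0.6, 5.4, -4.6]
grip_width: 0.027
grip_force: 40.0
```

Request:
{"method": "servo_tool", "body": {"plan": [[0,0,0,-0.001,0,0,0],[0,0,0,-0.001,0,0,0],[0,0,0,-0.001,0,0,0],[0,0,0,0,0,0,0],[0,0,0,0,0,0,0],[0,0,0,0,0,0,0],[0,0,0,0,0,0,0],[0,0,0,0,0,0,0]]}}

```text
time_s: 12.1
ee_pos: [0.5529, -0.3192, 0.1479]
eef_rot: [3.142, 0.0, 3.142]
force: [0.0, 6.6, -3.7]
grip_width: 0.0272
grip_force: 40.0
```

Request:
{"method": "servo_tool", "body": {"plan": [[0,0,0,-0.001,0,0,0],[0,0,0,-0.001,0,0,0],[0,0,0,-0.001,0,0,0],[0,0,0,0,0,0,0],[0,0,0,0,0,0,0],[0,0,0,0,0,0,0],[0,0,0,0,0,0,0],[0,0,0,0,0,0,0]]}}

```text
time_s: 13.1
ee_pos: [0.5529, -0.3193, 0.1509]
eef_rot: [3.142, 0.0, 3.142]
force: [0.2, 4.2, -4.0]
grip_width: 0.0274
grip_force: 40.0
```

Request:
{"method": "servo_tool", "body": {"plan": [[0,0,0,-0.001,0,0,0],[0,0,0,-0.001,0,0,0],[0,0,0,-0.001,0,0,0],[0,0,0,0,0,0,0],[0,0,0,0,0,0,0],[0,0,0,0,0,0,0],[0,0,0,0,0,0,0],[0,0,0,0,0,0,0]]}}

```text
time_s: 14.1
ee_pos: [0.5529, -0.3192, 0.1539]
eef_rot: [3.142, -0.0, -3.142]
force: [-1.1, 4.9, -3.9]
grip_width: 0.0272
grip_force: 40.0
```

Request:
{"method": "servo_tool", "body": {"plan": [[0,0,0,-0.001,0,0,0],[0,0,0,-0.001,0,0,0],[0,0,0,-0.001,0,0,0],[0,0,0,0,0,0,0],[0,0,0,0,0,0,0],[0,0,0,0,0,0,0],[0,0,0,0,0,0,0],[0,0,0,0,0,0,0]]}}

```text
time_s: 15.1
ee_pos: [0.5528, -0.3192, 0.1566]
eef_rot: [3.141, -0.0, -3.142]
force: [1.4, 4.8, -10.5]
grip_width: 0.0275
grip_force: 40.0
```

Request:
{"method": "servo_tool", "body": {"plan": [[0,0,0,-0.001,0,0,0],[0,0,0,-0.001,0,0,0],[0,0,0,0,0,0,0],[0,0,0,0,0,0,0],[0,0,0,0,0,0,0],[0,0,0,0,0,0,0],[0,0,0,0,0,0,0],[0,0,0,0,0,0,0]]}}

```text
time_s: 16.1
ee_pos: [0.5528, -0.3192, 0.1588]
eef_rot: [3.141, -0.0, -3.142]
force: [2.1, 5.7, -11.7]
grip_width: 0.0275
grip_force: 40.0
```

Request:
{"method": "servo_tool", "body": {"plan": [[0,0,0,-0.001,0,0,0],[0,0,0,-0.001,0,0,0],[0,0,0,0,0,0,0],[0,0,0,0,0,0,0],[0,0,0,0,0,0,0],[0,0,0,0,0,0,0],[0,0,0,0,0,0,0],[0,0,0,0,0,0,0]]}}

```text
time_s: 17.1
ee_pos: [0.5529, -0.3192, 0.1619]
eef_rot: [-3.141, 0.001, -3.142]
force: [-2.9, 6.3, -5.9]
grip_width: 0.0279
grip_force: 40.0
```

Request:
{"method": "servo_tool", "body": {"plan": [[0,0,0,-0.001,0,0,0],[0,0,0,-0.001,0,0,0],[0,0,0,0,0,0,0],[0,0,0,0,0,0,0],[0,0,0,0,0,0,0],[0,0,0,0,0,0,0],[0,0,0,0,0,0,0],[0,0,0,0,0,0,0]]}}

```text
time_s: 18.1
ee_pos: [0.5529, -0.3192, 0.164]
eef_rot: [-3.141, 0.001, -3.142]
force: [-2.2, 6.5, -4.4]
grip_width: 0.0271
grip_force: 40.0
```

Request:
{"method": "servo_tool", "body": {"plan": [[0,0,0,-0.001,0,0,0],[0,0,0,-0.001,0,0,0],[0,0,0,0,0,0,0],[0,0,0,0,0,0,0],[0,0,0,0,0,0,0],[0,0,0,0,0,0,0],[0,0,0,0,0,0,0],[0,0,0,0,0,0,0]]}}

```text
time_s: 19.1
ee_pos: [0.5529, -0.3192, 0.1655]
eef_rot: [-3.141, 0.0, -3.142]
force: [-0.8, 6.0, -9.5]
grip_width: 0.0273
grip_force: 40.0
```

Request:
{"method": "servo_tool", "body": {"plan": [[0,0,0,-0.001,0,0,0],[0,0,0,-0.001,0,0,0],[0,0,0,-0.001,0,0,0],[0,0,0,0,0,0,0],[0,0,0,0,0,0,0],[0,0,0,0,0,0,0],[0,0,0,0,0,0,0],[0,0,0,0,0,0,0]]}}

```text
time_s: 20.1
ee_pos: [0.5529, -0.3192, 0.1684]
eef_rot: [-3.141, 0.0, -3.142]
force: [-0.8, 6.9, -8.0]
grip_width: 0.0273
grip_force: 40.0
```

Request:
{"method": "servo_tool", "body": {"plan": [[0,0,0,-0.001,0,0,0],[0,0,0,-0.001,0,0,0],[0,0,0,-0.001,0,0,0],[0,0,0,0,0,0,0],[0,0,0,0,0,0,0],[0,0,0,0,0,0,0],[0,0,0,0,0,0,0],[0,0,0,0,0,0,0]]}}

```text
time_s: 21.1
ee_pos: [0.5529, -0.3192, 0.172]
eef_rot: [-3.141, 0.001, -3.142]
force: [-2.2, 7.6, -4.5]
grip_width: 0.0271
grip_force: 40.0
```

Request:
{"method": "servo_tool", "body": {"plan": [[0,0,0,-0.001,0,0,0],[0,0,0,-0.001,0,0,0],[0,0,0,-0.001,0,0,0],[0,0,0,0,0,0,0],[0,0,0,0,0,0,0],[0,0,0,0,0,0,0],[0,0,0,0,0,0,0],[0,0,0,0,0,0,0]]}}

```text
time_s: 22.1
ee_pos: [0.5529, -0.3192, 0.1744]
eef_rot: [-3.141, 0.0, 3.142]
force: [-0.9, 6.8, -8.2]
grip_width: 0.0274
grip_force: 40.0
```

Request:
{"method": "servo_tool", "body": {"plan": [[0,0,0,-0.001,0,0,0],[0,0,0,-0.001,0,0,0],[0,0,0,-0.001,0,0,0],[0,0,0,0,0,0,0],[0,0,0,0,0,0,0],[0,0,0,0,0,0,0],[0,0,0,0,0,0,0],[0,0,0,0,0,0,0]]}}

```text
time_s: 23.1
ee_pos: [0.5529, -0.3192, 0.1774]
eef_rot: [-3.141, 0.0, -3.142]
force: [-0.6, 6.1, -8.8]
grip_width: 0.0267
grip_force: 40.0
```

Request:
{"method": "servo_tool", "body": {"plan": [[0,0,0,-0.001,0,0,0],[0,0,0,-0.001,0,0,0],[0,0,0,-0.001,0,0,0],[0,0,0,0,0,0,0],[0,0,0,0,0,0,0],[0,0,0,0,0,0,0],[0,0,0,0,0,0,0],[0,0,0,0,0,0,0]]}}

```text
time_s: 24.1
ee_pos: [0.5529, -0.3192, 0.181]
eef_rot: [-3.141, 0.001, -3.142]
force: [-1.7, 7.4, -4.1]
grip_width: 0.0274
grip_force: 40.0
```

Request:
{"method": "servo_tool", "body": {"plan": [[0,0,0,-0.001,0,0,0],[0,0,0,-0.001,0,0,0],[0,0,0,-0.001,0,0,0],[0,0,0,0,0,0,0],[0,0,0,0,0,0,0],[0,0,0,0,0,0,0],[0,0,0,0,0,0,0],[0,0,0,0,0,0,0]]}}

```text
time_s: 25.1
ee_pos: [0.5529, -0.3192, 0.1834]
eef_rot: [-3.141, 0.0, -3.142]
force: [-0.9, 5.5, -8.0]
grip_width: 0.0275
grip_force: 40.0
```

Request:
{"method": "servo_tool", "body": {"plan": [[0,0,0,-0.001,0,0,0],[0,0,0,-0.001,0,0,0],[0,0,0,-0.001,0,0,0],[0,0,0,0,0,0,0],[0,0,0,0,0,0,0],[0,0,0,0,0,0,0],[0,0,0,0,0,0,0],[0,0,0,0,0,0,0]]}}

```text
time_s: 26.1
ee_pos: [0.5529, -0.3192, 0.1862]
eef_rot: [-3.141, 0.0, -3.142]
force: [1.2, 4.9, -9.8]
grip_width: 0.0271
grip_force: 40.0
```

Request:
{"method": "servo_tool", "body": {"plan": [[0,0,0,-0.001,0,0,0],[0,0,0,-0.001,0,0,0],[0,0,0,-0.001,0,0,0],[0,0,0,0,0,0,0],[0,0,0,0,0,0,0],[0,0,0,0,0,0,0],[0,0,0,0,0,0,0],[0,0,0,0,0,0,0]]}}

```text
time_s: 27.1
ee_pos: [0.5529, -0.3192, 0.1901]
eef_rot: [-3.141, 0.001, -3.142]
force: [-2.8, 7.5, -3.5]
grip_width: 0.0272
grip_force: 40.0
```

Request:
{"method": "servo_tool", "body": {"plan": [[0,0,0,0.0005,0,0,0],[0,0,0,0.0005,0,0,0],[0,0,0,0.0005,0,0,0],[0,0,0,0,0,0,0],[0,0,0,0,0,0,0],[0,0,0,0,0,0,0],[0,0,0,0,0,0,0],[0,0,0,0,0,0,0]]}}

```text
time_s: 28.1
ee_pos: [0.5529, -0.3193, 0.1886]
eef_rot: [-3.141, 0.001, -3.142]
force: [-1.9, 8.0, -4.4]
grip_width: 0.0273
grip_force: 40.0
```

Request:
{"method": "servo_tool", "body": {"plan": [[0,0,0,0.0005,0,0,0],[0,0,0,0,0,0,0],[0,0,0,0,0,0,0],[0,0,0,0,0,0,0],[0,0,0,0,0,0,0],[0,0,0,0,0,0,0],[0,0,0,0,0,0,0],[0,0,0,0,0,0,0]]}}

```text
time_s: 29.1
ee_pos: [0.5529, -0.3192, 0.1885]
eef_rot: [-3.141, 0.001, -3.141]
force: [-3.1, 7.7, -1.8]
grip_width: 0.0274
grip_force: 40.0
```

Request:
{"method": "servo_tool", "body": {"plan": [[0,0,0,0.0004,0,0,0],[0,0,0,0,0,0,0],[0,0,0,0,0,0,0],[100,0,0,0,0,0,0],[100,0,0,0,0,0,0],[100,0,0,0,0,0,0],[100,0,0,0,0,0,0],[100,0,0,0,0,0,0]]}}

```text
time_s: 30.1
ee_pos: [0.5529, -0.3193, 0.1864]
eef_rot: [-3.141, 0.0, 3.142]
force: [-0.8, -0.2, 0.2]
grip_width: 0.0735
grip_force: 0.0
```

Request:
{"method": "servo_tool", "body": {"plan": [[100,0,0,-0.02,0,0,0],[100,0,0,-0.03,0,0,0],[100,0,0,-0.03,0,0,0],[100,0.006,0.05,0,0,0,0],[100,0.006,0.05,0,0,0,0],[100,0.006,0.05,0,0,0,0],[100,0.006,0.05,0,0,0,0],[100,0.006,0.05,0,0,0,0]]}}

```text
time_s: 31.1
ee_pos: [0.5225, -0.0677, 0.2665]
eef_rot: [-3.141, 0.0, 3.142]
force: [0.3, -0.4, 0.2]
grip_width: 0.0939
grip_force: 0.0
```

```bash
python3 - <<'E'
from h import *
print(ctrl.get_obs()['ee_pos'])
for n in('top','scene'):
    c=snap(n,n+'1'); P=cloud(c).reshape(-1,3)
    def reg(name,x0,x1,y0,y1,z0,z1):
        k=(P[:,0]>x0)&(P[:,0]<x1)&(P[:,1]>y0)&(P[:,1]<y1)&(P[:,2]>z0)&(P[:,2]<z1); Q=P[k]
        if not len(Q): print(n,name,'none'); return
        e=cv2.minEnclosingCircle(Q[:,:2].astype(np.float32))
        print(n,name,len(Q),np.round(e[0],4),round(e[1],4),Q.mean(0).round(4),np.percentile(Q[:,2],[5,50,95]).round(4))
    reg('knob',.52,.6,-.36,-.29,.2,.23); reg('shelf',.52,.612,-.285,-.18,.155,.195); reg('cap',.44,.56,0,.1,.099,.12)
E
```

```text
[ 0.52247697 -0.06771779  0.26649015]
top knob 150 [ 0.5539 -0.3156] 0.0142 [ 0.5531 -0.3143  0.2159] [0.2051 0.2171 0.22  ]
top shelf 1029 [ 0.5725 -0.2398] 0.0491 [ 0.5714 -0.2394  0.1729] [0.17   0.1728 0.1763]
top cap 251 [0.5038 0.0598] 0.0222 [0.5037 0.0599 0.1064] [0.1029 0.1065 0.1096]
scene knob 156 [ 0.5537 -0.3187] 0.014 [ 0.5515 -0.3202  0.2153] [0.2022 0.2179 0.2211]
scene shelf 922 [ 0.5743 -0.2396] 0.049 [ 0.5723 -0.2368  0.1748] [0.1726 0.1747 0.1778]
scene cap 170 [0.5061 0.0581] 0.0231 [0.5047 0.0553 0.1075] [0.1016 0.1079 0.1109]
```

View pics/scene1.png

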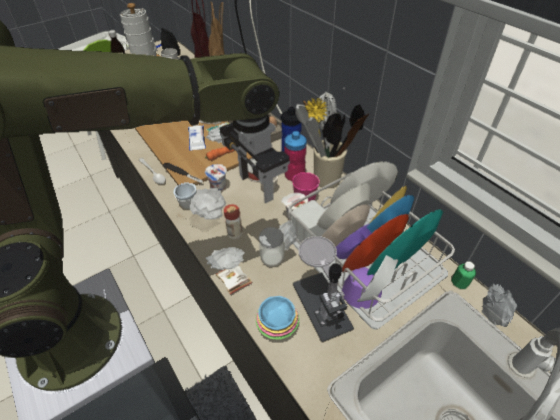

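The picture shows the stand's shelf raised, now at (317,250), with the jam jar and spice jar undisturbed. The shelf surface is at about z 0.173 and centred at (0.574, -0.237). Now the spice jar.

Request:
{"method": "servo_tool", "body": {"plan": [[100,0.006,0.042,0,0,0,0],[100,0.006,0.042,0,0,0,0],[100,0.0055,0.0422,0,0,0,0],[100,0,0,0.03,0,0,0],[100,0,0,0.03,0,0,0],[100,0,0,0.03,0,0,0],[100,0,0,0,0,0,0],[100,0,0,0,0,0,0]]}}

```text
time_s: 32.2
ee_pos: [0.506, 0.0567, 0.1776]
eef_rot: [3.142, 0.001, 3.141]
force: [-0.6, 0.4, 0.8]
grip_width: 0.0941
grip_force: 0.0
```

Request:
{"method": "servo_tool", "body": {"plan": [[100,0.001,0.0015,0.02,0,0,0],[100,0,0,0.02,0,0,0],[100,0,0,0.02,0,0,0],[100,0,0,0.02,0,0,0],[100,0,0,0.02,0,0,0],[100,0,0,0.02,0,0,0],[100,0,0,0.0015,0,0,0],[100,0,0,0,0,0,0]]}}

```text
time_s: 33.2
ee_pos: [0.5052, 0.0584, 0.0561]
eef_rot: [3.142, 0.002, 3.142]
force: [-0.7, -0.1, 0.7]
grip_width: 0.0936
grip_force: 0.0
```

Request:
{"method": "servo_tool", "body": {"plan": [[0,0,0,0,0,0,0],[0,0,0,0,0,0,0],[0,0,0,0,0,0,0],[0,0,0,0,0,0,0],[0,0,0,0,0,0,0],[0,0,0,0,0,0,0],[0,0,0,0,0,0,0],[0,0,0,0,0,0,0]], "force": 20}}

```text
time_s: 34.2
ee_pos: [0.5044, 0.0584, 0.0548]
eef_rot: [3.142, 0.0, 3.142]
force: [0.4, -0.1, 0.3]
grip_width: 0.0439
grip_force: 20.0
```

Request:
{"method": "servo_tool", "body": {"plan": [[0,0,0,-0.005,0,0,0],[0,0,0,-0.025,0,0,0],[0,0,0,-0.04,0,0,0],[0,0,0,-0.04,0,0,0],[0,0,0,-0.04,0,0,0],[0,0,0,-0.04,0,0,0],[0,0,0,-0.02,0,0,0],[0,0,0,0,0,0,0]]}}

```text
time_s: 35.2
ee_pos: [0.5047, 0.0585, 0.2661]
eef_rot: [3.141, 0.002, -3.142]
force: [-0.0, -0.3, -1.4]
grip_width: 0.0439
grip_force: 20.0
```

Request:
{"method": "servo_tool", "body": {"plan": [[0,-0.005,-0.0215,0,0,0,0],[0,-0.0099,-0.0422,0,0,0,0],[0,-0.0099,-0.0422,0,0,0,0],[0,-0.0099,-0.0422,0,0,0,0],[0,-0.0099,-0.0422,0,0,0,0],[0,-0.0099,-0.0422,0,0,0,0],[0,-0.0099,-0.0422,0,0,0,0],[0,-0.0049,-0.0208,0,0,0,0]]}}

```text
time_s: 36.2
ee_pos: [0.5734, -0.239, 0.2627]
eef_rot: [3.141, -0.002, 3.14]
force: [-0.6, 0.6, -1.8]
grip_width: 0.044
grip_force: 20.0
```

Request:
{"method": "servo_tool", "body": {"plan": [[0,0,0,0.0,0,0,0],[0,0,0,0.008,0,0,0],[0,0,0,0.008,0,0,0],[0,0,0,0.008,0,0,0],[0,0,0,0.004,0,0,0],[0,0,0,0,0,0,0],[0,0,0,0,0,0,0],[0,0,0,0,0,0,0]]}}

```text
time_s: 37.2
ee_pos: [0.5737, -0.2371, 0.2371]
eef_rot: [-3.141, 0.0, 3.142]
force: [0.5, 0.3, -1.1]
grip_width: 0.0441
grip_force: 20.0
```

```bash
python3 - <<'E'
from h import *
print(ctrl.get_obs()['ee_pos'])
snap('top','top2');snap('scene','scene2')
a=cv2.imread('pics/scene2.png')[150:350,230:400]; b=cv2.imread('pics/top2.png')[170:290,300:440]
cv2.imwrite('pics/crop2.png',np.hstack([cv2.resize(a,(425,500),interpolation=2),cv2.copyMakeBorder(cv2.resize(b,(350,300),interpolation=2),0,200,0,0,0)]))
E
```

```text
[ 0.57374332 -0.23710204  0.23711396]
```

View pics/crop2.png

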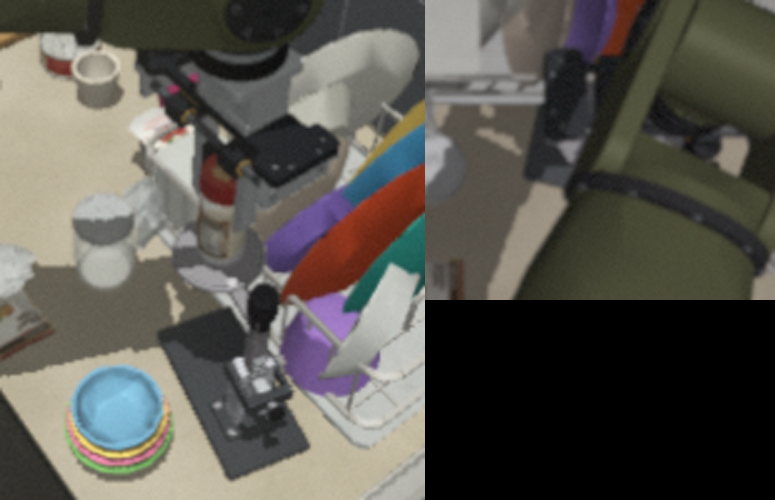

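The jar hangs upright over the shelf, with its foot at crop (220,250) inside the rim. I now lower it carefully.

Request:
{"method": "servo_tool", "body": {"plan": [[0,0,0,0.001,0,0,0],[0,0,0,0.001,0,0,0],[0,0,0,0.001,0,0,0],[0,0,0,0.001,0,0,0],[0,0,0,0.001,0,0,0],[0,0,0,0.001,0,0,0],[0,0,0,0.001,0,0,0],[0,0,0,0,0,0,0]]}}

```text
time_s: 38.3
ee_pos: [0.5736, -0.2371, 0.2298]
eef_rot: [3.142, -0.0, 3.142]
force: [0.4, 0.0, -1.2]
grip_width: 0.0442
grip_force: 20.0
```

Request:
{"method": "servo_tool", "body": {"plan": [[0,0,0,0.0005,0,0,0],[0,0,0,0.0005,0,0,0],[0,0,0,0,0,0,0],[0,0,0,0,0,0,0],[0,0,0,0,0,0,0],[0,0,0,0,0,0,0],[0,0,0,0,0,0,0],[0,0,0,0,0,0,0]]}}

```text
time_s: 39.3
ee_pos: [0.5737, -0.2371, 0.2288]
eef_rot: [-3.142, -0.0, 3.142]
force: [0.3, -0.6, -1.5]
grip_width: 0.044
grip_force: 20.0
```

Request:
{"method": "servo_tool", "body": {"plan": [[0,0,0,0.0005,0,0,0],[0,0,0,0.0005,0,0,0],[0,0,0,0,0,0,0],[0,0,0,0,0,0,0],[0,0,0,0,0,0,0],[0,0,0,0,0,0,0],[0,0,0,0,0,0,0],[0,0,0,0,0,0,0]]}}

```text
time_s: 40.3
ee_pos: [0.5737, -0.2371, 0.2278]
eef_rot: [3.142, -0.0, 3.142]
force: [0.1, -0.1, -1.0]
grip_width: 0.0442
grip_force: 20.0
```

Request:
{"method": "servo_tool", "body": {"plan": [[0,0,0,0.0005,0,0,0],[0,0,0,0.0005,0,0,0],[0,0,0,0,0,0,0],[0,0,0,0,0,0,0],[0,0,0,0,0,0,0],[0,0,0,0,0,0,0],[0,0,0,0,0,0,0],[0,0,0,0,0,0,0]]}}

```text
time_s: 41.3
ee_pos: [0.5738, -0.2371, 0.2274]
eef_rot: [-3.141, 0.001, 3.142]
force: [-0.2, 0.2, 6.5]
grip_width: 0.0442
grip_force: 20.0
```

Request:
{"method": "servo_tool", "body": {"plan": [[0,0,0,-0.0005,0,0,0],[0,0,0,0,0,0,0],[0,0,0,0,0,0,0],[55,0,0,0,0,0,0],[65,0,0,0,0,0,0],[75,0,0,0,0,0,0],[80,0,0,0,0,0,0],[80,0,0,0,0,0,0]]}}

```text
time_s: 42.3
ee_pos: [0.5737, -0.2371, 0.2273]
eef_rot: [-3.142, -0.0, 3.142]
force: [-0.2, -0.1, 0.2]
grip_width: 0.075
grip_force: 0.0
```

Request:
{"method": "servo_tool", "body": {"plan": [[80,0,0,-0.01,0,0,0],[80,0,0,-0.02,0,0,0],[80,0,0,-0.03,0,0,0],[80,0,0,-0.04,0,0,0],[80,0.02,0.05,-0.01,0,0,0],[80,0.02,0.05,0,0,0,0],[80,0.02,0.05,0,0,0,0],[80,0.02,0.05,0,0,0,0]]}}

```text
time_s: 43.3
ee_pos: [0.4928, -0.0356, 0.3382]
eef_rot: [-3.142, 0.001, 3.141]
force: [1.4, 0.6, 0.0]
grip_width: 0.0751
grip_force: 0.0
```

```bash
python3 - <<'E'
from h import *
for n in('top','scene'):
    c=snap(n,n+'3'); P=cloud(c).reshape(-1,3)
    def reg(name,x0,x1,y0,y1,z0,z1):
        k=(P[:,0]>x0)&(P[:,0]<x1)&(P[:,1]>y0)&(P[:,1]<y1)&(P[:,2]>z0)&(P[:,2]<z1); Q=P[k]
        if not len(Q): print(n,name,'none'); return
        e=cv2.minEnclosingCircle(Q[:,:2].astype(np.float32))
        print(n,name,len(Q),np.round(e[0],4),round(e[1],4),np.percentile(Q[:,2],[5,50,95]).round(4))
    reg('cap',.53,.61,-.28,-.19,.272,.3); reg('knob',.52,.6,-.36,-.29,.2,.23); reg('jam',.48,.59,-.14,-.03,.094,.12)
a=cv2.imread('pics/scene3.png')[150:350,230:400]; b=cv2.imread('pics/top3.png')[170:290,300:440]
cv2.imwrite('pics/crop3.png',np.hstack([cv2.resize(a,(425,500),interpolation=2),cv2.copyMakeBorder(cv2.resize(b,(350,300),interpolation=2),0,200,0,0,0)]))
print(ctrl.get_obs()['ee_pos'],ctrl.get_obs()['force'])
E
```

```text
top cap 361 [ 0.5738 -0.2355] 0.0222 [0.2761 0.2789 0.2813]
top knob 147 [ 0.5542 -0.3165] 0.0143 [0.2051 0.2168 0.2197]
top jam none
scene cap 291 [ 0.5752 -0.2367] 0.0231 [0.2741 0.2806 0.2826]
scene knob 159 [ 0.5548 -0.3191] 0.0151 [0.202  0.2178 0.2209]
scene jam 415 [ 0.5448 -0.0853] 0.0339 [0.0973 0.103  0.1057]
[ 0.49244107 -0.03375794  0.33908405] [-0.06609581 -1.31868748  1.05371882]
```

View pics/crop3.png

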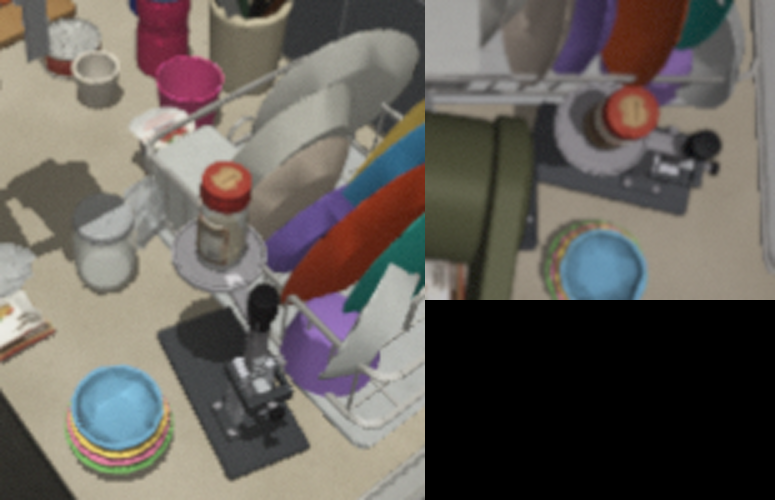

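The jar stands upright in the middle of the raised shelf, with its cap at crop (226,185). The knob is still at the fourth-notch height and the jam jar hasn't moved. I'm handing in.

```bash
python3 -c "
from station import ctrl
print(ctrl.hand_in())"
```

```text
the job is handed in; nothing more can be done
None
```

I felt four clicks and lowered the column onto the fourth notch. The spice jar stands upright within about 2 mm of the shelf's centre, and I handed the job in at about 43 s; the hand-in call returned no verdict.

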